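# Wind the glue timer, then hold the square in the bread tray's corner

## Task

The corner of this wooden bread tray has just been glued. First wind the clockwork timer's red key clockwise by at least half a turn, regripping it for part turns as needed; then take the orange assembly square by its cross bar, lay it flat on the tray floor and press it tip-first into the corner until both of its outer faces touch the two rails, and finish while still holding it pressed firmly and flat against both. Leave the glue bottle, spare rail, hammer and mug where they are.

Things in the scene. Friction and masses are not known exactly. Their poses are not given: they have to be found in the camera images.
- timer_key (a joint): Angle of the timer's red key in rad: 0 run down, grows as the key turns clockwise seen from above, hard stop at 4.7. It starts between 0 and 0.3; half a turn is 3.14. A spring and friction resist with about 0.1 N m, but the key stays where it is left.
- key_grip (a point): Grip centre of the red wing key on the round white timer (84 mm across, fixed to the bench). The wing is an upright plate 44 mm long (x), 12 mm thick (y), 34 mm high; this point is on the turning axis, 62 mm above the bench, 12 mm under the wing's top, 22 mm above the steel disc below it. x and y turn with the key; z up.
- square_grip (a point): Middle of the loose orange square's cross bar, half-way up, 21 mm above its flat underside. Bar: 138 mm long (y), 14 thick (x), 42 high; it joins the two legs (115 mm long, 14 thick, 26 high) like a triangle's long side. x: level, along the bisector towards the right-angled tip; z up. 47 mm free between bar and the legs' inner corner. Outer faces at 45 degrees to x. About 0.3 kg.
- square_tip (a point): Where the two outer faces of the square's legs would meet, 73.5 mm from square_grip along its x, at the height of the underside (the real tip is cut back a few mm). Same axes.
- tray_corner (a point): Inside corner of the two glued rails, on the tray floor's top, 12 mm above the bench. x: level, out through the corner along the bisector, away from the tray; z up. The rails' inner faces run from here 45 degrees either side of -x. The floor reaches 200 mm along each rail; the other two sides are open. Tray fixed to the bench. A seated square has its tip here and its x along this x.
- rail_left: The rail on the left (+y side) of the corner's -x axis: brown wood, 200 mm of free length, 16 mm thick, 50 mm high above the tray floor, fixed. Origin: below the inside corner, at bench level.
- rail_right: The other rail, on the right (-y) side, same size, fixed. Origin as rail_left.
- square: The orange square as a whole; origin on its underside, under square_grip; axes as square_grip. Rigid, smooth plastic: it slides easily on the tray's wood. A push of about 20 N along the bisector is plenty.
- glue: Bystander: glue bottle, 52 mm across, 130 mm high; origin at the centre of its underside.
- spare_rail: Bystander: loose brown rail 200 x 16 x 50 mm standing on edge, long side along its x; origin at the centre of its underside.
- hammer: Bystander: hammer lying along its x; origin underneath.
- mug: Bystander: blue mug 80 mm across, 90 mm high; origin at the centre of its underside.
Not all that is in view belongs to the job. There is more than one size of the square; the job needs the larger. Leave any yellow look-alike of the part that bears timer_key alone.

How it is judged:
By the outcome, as a careful person would: the job done as asked, in the order asked, and still so for the second after the job is handed in, while the arm keeps its last pose, push and grip.
It also fails if it takes over 64 s, if anything falls off the work surface, if the arm or the gripper's body presses on something with over 40 N, if the wrist force passes 120 N, or if a joint passes its speed limit or range.

## Robot

A 6-joint arm with a two-finger parallel gripper is mounted at the origin on the work surface. World frame = base frame: x ahead of the robot, y to its left, z up, the work surface at z = 0. Lengths are in m, angles in rad, forces in N, time in s.
With the tool pointing down it reaches from about 0.4 to 0.825 m from the base axis. Payload 7 kg.
Tool frame: the origin (TCP) lies at the very end of the fingers, on their centre line; the grasp point (between the pads) lies 19 mm behind it; z points along the fingers, x is the direction in which the jaws open and shut, and the axes are right-handed (so a half turn about z gives the same grasp; the last joint's range is limited). The gripper opens to 88 mm and grips with 3 to 60 N. Pads are 19 mm wide; open, the fingers measure 130 mm over their backs; the gripper's body (78 mm by 193 mm) begins 47 mm behind the grasp point.
Start: joints at [1.416, 0.359, 0.012, 0, -1.224, -0.288], TCP at [0.289, 0.61, 0.227] pointing down, gripper open.
Joint ranges: [-3.07, 3.07], [-1.43, 2.12], [-1.02, 1.25], [-3.03, 1.67], [-3.05, -0], [-3.03, 3.03]. Speed limits (rad/s): [2.39, 2.39, 3.01, 3.14, 3.14, 3.14].

## Interface

Orientations are given as [roll, pitch, yaw] about the fixed x, y, z axes, in that order (R = Rz(yaw) Ry(pitch) Rx(roll)).
In Python, from station import telemetry, grab_frame, arm, regions_of, pinpoint gives the robot as it stands. The module is installed in compiled form; this text tells all that it offers.
- The arm moves only by the shell command python3 -m inch 'ROWS' [FORCE]. ROWS is text: rows parted by semicolons, each of 7 numbers parted by spaces: the opening, from 0 (shut) to 1 (fully open), then the shift along the world's x, y, z in cm, then the turn, a rotation vector about the world's x, y, z in degrees. A call has 1 to 12 rows; each row is the pose to reach, as a shift and turn from the pose measured when the call began; what a row does not reach only later rows make up. A row lasts 1/8 s, in which the tool goes at most 62.5 mm and 10.7 degrees, less where a joint would pass 70% of its speed; a pose out of reach is approached as far as the arm can. A call with a gripper value outside its range is refused whole. The fingers move at their own pace and stop on an object; FORCE is the grip in N (left out, the last holds). Time passes only in rows, so rows that repeat a pose let the fingers close. It gives the time, the measured TCP pose, the force and the opening at its end, in the units of the state.
- telemetry.get_state(): the state, without advancing time (a new reading comes with each control period).
- grab_frame(name): name is "side" or "top"; returns a dict with "pixels" (400x640x3 uint8, red, green, blue), "fx", "fy", "cx", "cy" (pixels), "dist_coeffs" ([k1, k2, p1, p2, k3] as OpenCV has them; the pictures are not rectified), "R" (3x3) and "t" (3): a world point X has camera coordinates R X + t. Camera axes: x right, y down, z forward; pixel columns grow to the right and rows downward; lengths in m; the calibration is good to about 2 mm. A picture is of the moment at which its call begins. There is no depth.
- arm.job_done(): hands the job in, once; it reports no verdict.
Trained networks look in the newest picture that a camera, given by its name, has taken for a name from the list of things; names that differ only in an ending like _2 or _b are one class to them, and where a whole thing is asked for, a point or a joint stands for the part that bears it (a point fixed in the world has none). Each returns a list of dicts, best first, with "p" (0 to 1); they miss things now and then, are a little off and sometimes report something else, mostly with a low value. They report only what shows in the picture. A call takes as long as a camera call. They do not tell look-alikes from the thing itself.
- regions_of(camera, name): "pixels" (400x640 bool, what is visible of it) and "bbox" ([left, top, right, bottom] in pixels, round what is visible of it).
- pinpoint(camera, name): "location" ([column, row] in pixels: a listed point, or the origin of a listed thing).
The state is a dict: "t": time; "q": joint angles; "qd": joint speeds; "joint_efforts": joint torques, N m; "eef_pos": TCP position; "ee_rot": TCP orientation; "force": force on the tool from outside, world axes, zero at the start; "moment": the same for the moment, N m; "width": finger opening in m.
Only numpy, scipy, OpenCV 4.12 (cv2) and the standard library are available. Lean on these libraries where they do the work, as an engineer would, in place of code of your own. Each camera call takes 0.05 s, during which the arm holds its last target. There are 200 camera calls.

## Working session

There is one attempt and no reset: what is moved stays moved. The work goes in short steps, Python scripts to look and compute and a shell command to move; the robot and the scene stay as the last step left them, time stands still between calls to the robot, and variables do not carry over. Pictures are saved under pics/ and viewed, about 8 in all and at most 12, crops included, and the job is handed in when it is done.

```bash
mkdir -p pics; ls
python3 - <<'E'
from station import telemetry, grab_frame, regions_of, pinpoint
import cv2,numpy as np
s=telemetry.get_state();print({k:np.round(v,3).tolist() for k,v in s.items()})
for c in("side","top"):
    f=grab_frame(c);cv2.imwrite(f"pics/{c}0.png",f["pixels"][:,:,::-1])
    print(c,f["fx"],f["cx"],f["cy"],np.round(f["dist_coeffs"],3),np.round(-np.array(f["R"]).T@f["t"],3),np.round(f["R"],3).tolist())
    for n in("key_grip","square_grip","square_tip","tray_corner","glue","spare_rail","hammer","mug"):
        print(n,[(round(d["p"],2),np.round(d["location"],1).tolist()) for d in pinpoint(c,n)])
E
```

```text
pics
{'t': 0.0, 'q': [1.416, 0.359, 0.011, -0.0, -1.224, -0.288], 'qd': [-0.001, 0.001, -0.001, 0.001, 0.001, -0.001], 'joint_efforts': [-0.0, -58.273, 29.306, 6.997, 0.007, -0.0], 'eef_pos': [0.289, 0.609, 0.226], 'ee_rot': [-3.141, -0.002, -2.014], 'force': [-1.388, 0.529, -0.825], 'moment': [0.022, -0.021, -0.036], 'width': 0.087}
side 427.90102721423045 315.4529223075597 200.0642933257201 [-0.098  0.     0.     0.     0.   ] [ 0.381 -1.084  1.392] [[0.991, -0.13, 0.016], [-0.09, -0.764, -0.639], [0.095, 0.632, -0.769]]
key_grip [(0.71, [323.3, 274.1]), (0.53, [284.0, 282.6])]
square_grip [(0.82, [307.1, 223.5]), (0.66, [270.2, 251.8])]
square_tip [(0.71, [257.1, 250.1]), (0.66, [316.8, 222.0]), (0.16, [344.0, 316.8])]
tray_corner [(0.86, [319.8, 160.6])]
glue [(0.53, [358.7, 207.4])]
spare_rail [(0.79, [271.3, 125.7]), (0.33, [288.7, 332.2])]
hammer [(0.65, [291.9, 332.6]), (0.5, [362.4, 207.9]), (0.48, [316.4, 216.8]), (0.39, [317.6, 165.3])]
mug [(0.65, [343.6, 316.9])]
top 510.38722170348836 317.13283412099815 202.97087668137104 [-0.037  0.     0.     0.     0.   ] [0.396 0.018 1.635] [[-0.007, -1.0, 0.001], [-0.996, 0.006, -0.088], [0.088, -0.002, -0.996]]
key_grip [(0.68, [428.7, 211.2]), (0.5, [434.4, 249.1])]
square_grip [(0.71, [345.0, 211.4]), (0.5, [384.7, 264.3])]
square_tip [(0.63, [334.4, 197.9]), (0.48, [374.1, 274.6])]
tray_corner [(0.79, [237.9, 185.3]), (0.45, [236.9, 183.7])]
glue [(0.77, [319.4, 143.3])]
spare_rail [(0.87, [152.2, 248.0])]
hammer [(0.82, [477.4, 243.6])]
mug [(0.73, [468.1, 187.5])]
```

View pics/top0.png

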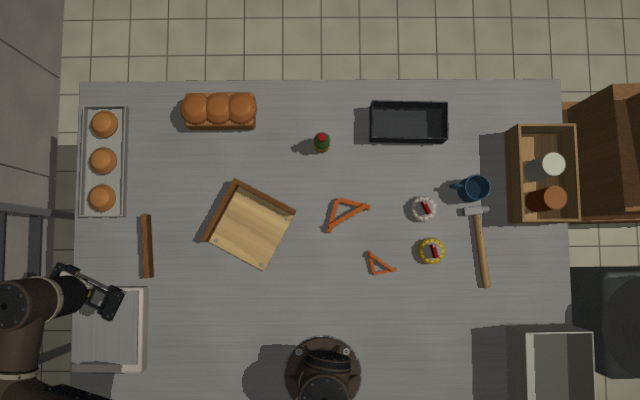

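View pics/side0.png

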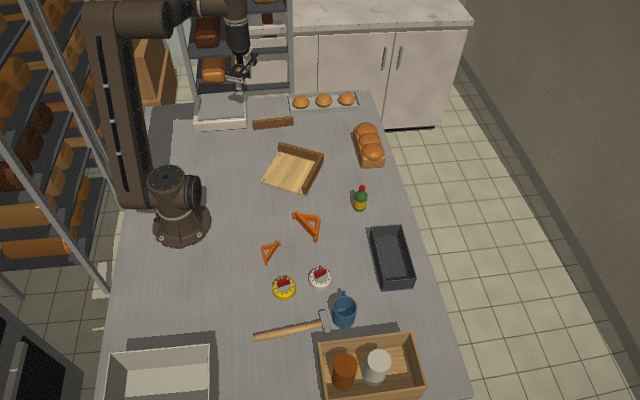

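The top view shows the tray corner near (237,181), pointing up and to the left. The large square is at (347,213), the small one at (380,264), the white timer at (424,209) and the yellow look-alike at (432,250). The side view agrees, with the white timer at (320,277), the large square at (308,224) and the tray corner at about (320,150). Next I'll fit box models to the masks in both views.

```bash
cat > h.py <<'E'
import cv2,numpy as np
from scipy.optimize import minimize
from station import telemetry, grab_frame, regions_of, pinpoint
def proj(f,P):
    K=np.array([[f["fx"],0,f["cx"]],[0,f["fy"],f["cy"]],[0,0,1]])
    return cv2.projectPoints(np.float64(P).reshape(-1,1,3),cv2.Rodrigues(np.float64(f["R"]))[0],np.float64(f["t"]),K,np.float64(f["dist_coeffs"]))[0][:,0]
def onplane(f,uv,z):
    K=np.array([[f["fx"],0,f["cx"]],[0,f["fy"],f["cy"]],[0,0,1]])
    n=cv2.undistortPoints(np.float64(uv).reshape(-1,1,2),K,np.float64(f["dist_coeffs"]))[:,0]
    R=np.float64(f["R"]);c=-R.T@f["t"];d=np.c_[n,np.ones(len(n))]@R
    return c+d*((z-c[2])/d[:,2])[:,None]
def prism(poly,z0,z1): return np.array([[x,y,z] for z in(z0,z1) for x,y in poly])
def box(x0,x1,y0,y1,z0,z1): return prism([(x0,y0),(x1,y0),(x1,y1),(x0,y1)],z0,z1)
def leg(tip,L,t,s,z0,z1,out): # strip from tip along (-1,s)/r2, thickness to inside (out=1) or outside(-1)
    u=np.array([-1,s])/2**.5;n=np.array([-1,-s])/2**.5*out;a=np.array([tip,0])
    return prism([a,a+u*L,a+u*L+n*t,a+n*t],z0,z1)
SQUARE=[box(-.007,.007,-.069,.069,0,.042)]+[leg(.0735,.115,.014,s,0,.026,1) for s in(1,-1)]
KEY=[box(-.022,.022,-.006,.006,.040,.074)]
RAILS=[leg(0,.2,.016,s,0.012,.062,-1) for s in(1,-1)]
def fit(model,views,p0,S=4,z=0):
    # views: list of (frame,mask)
    V=[]
    for f,m in views:
        l,t,w,h=cv2.boundingRect(m.astype(np.uint8));l-=8;t-=8;w+=16;h+=16
        V.append((f,(cv2.resize(m[t:t+h,l:l+w].astype(np.float32),None,fx=S,fy=S,interpolation=cv2.INTER_LINEAR)>.5),l,t))
    def cost(p):
        c,s=np.cos(p[2]),np.sin(p[2]);R=np.array([[c,-s,0],[s,c,0],[0,0,1]]);J=0
        for f,M,l,t in V:
            im=np.zeros(M.shape,np.uint8)
            for b in model:
                q=(proj(f,b@R.T+[p[0],p[1],z])-[l,t]+.5)*S-.5
                cv2.fillConvexPoly(im,cv2.convexHull(np.round(q*16).astype(np.int32)),1,shift=4)
            J+=1-(M&(im>0)).sum()/max(1,(M|(im>0)).sum())
        return J/len(V)
    best=None
    for a in np.atleast_1d(p0[2]):
        x0=np.array([p0[0],p0[1],a]);
        r=minimize(cost,x0,method="Nelder-Mead",options=dict(initial_simplex=[x0,x0+[.01,0,0],x0+[0,.01,0],x0+[0,0,.2]],xatol=1e-4,fatol=1e-4))
        if best is None or r.fun<best.fun: best=r
    return best.x,best.fun
def near(m,uv,r):
    k=np.zeros(m.shape,np.uint8);cv2.circle(k,tuple(int(round(v)) for v in uv),r,1,-1);return (m>0)&(k>0)
def hsv(f): return cv2.cvtColor(f["pixels"],cv2.COLOR_RGB2HSV)
def red(f):
    h=hsv(f);return ((h[...,0]<6)|(h[...,0]>172))&(h[...,1]>150)&(h[...,2]>60)
E
python3 - <<'E'
from h import *
F={c:grab_frame(c) for c in("top","side")}
t=F["top"]
print("corner",onplane(t,[237.9,185.3],.012),onplane(F["side"],[319.8,160.6],.012))
sq=onplane(t,[345,211.4],.021)[0];k=onplane(t,[428.7,211.2],.062)[0]
print("sq",sq,onplane(F["side"],[307.1,223.5],.021),"key",k,onplane(F["side"],[323.3,274.1],.062))
def reg(c,n,uv):
    R=[d for d in regions_of(c,n)]
    d=min(R,key=lambda d:np.hypot((d["bbox"][0]+d["bbox"][2])/2-uv[0],(d["bbox"][1]+d["bbox"][3])/2-uv[1]));print(c,n,d["p"],d["bbox"],d["pixels"].sum());return d["pixels"]
uv={"top":(347,213),"side":(307,225)}
V=[(F[c],reg(c,"square",uv[c])) for c in F]
print("square",fit(SQUARE,V,(sq[0],sq[1],np.arange(-3,3,.7))),[fit(SQUARE,[v],(sq[0],sq[1],np.arange(-3,3,.7))) for v in V])
kv={"top":(424,209),"side":(320,275)}
V=[(F[c],near(red(F[c]),kv[c],14)) for c in F];print([v[1].sum() for v in V])
print("key",fit(KEY,V,(k[0],k[1],np.arange(-1.5,1.5,.5)),S=8),[fit(KEY,[v],(k[0],k[1],np.arange(-1.5,1.5,.5)),S=8) for v in V])
L=[(F[c],reg(c,"rail_left",{"top":(222,210),"side":(310,175)}[c])|reg(c,"rail_right",{"top":(265,195),"side":(310,150)}[c])) for c in F]
co=onplane(t,[237.9,185.3],.012)[0]
print("rails",[fit(RAILS,v,(co[0],co[1],np.arange(0,1.6,.4))) for v in([L[0]],L)])
for n,z in(("glue",0),("mug",0),("hammer",0)):print(n,onplane(t,pinpoint("top",n)[0]["location"],z).round(3))
a=cv2.resize(t["pixels"][170:290,200:400,::-1],None,fx=4,fy=4,interpolation=cv2.INTER_CUBIC);cv2.imwrite("pics/crop1.png",a)
E
```

```text
corner [[0.59762307 0.26827877 0.012     ]] [[0.60089704 0.27743822 0.012     ]]
sq [ 0.51093292 -0.07339717  0.021     ] [[ 0.50116197 -0.07517323  0.021     ]] key [ 0.50689846 -0.33036596  0.062     ] [[ 0.52829732 -0.33367737  0.062     ]]
top square 0.58 [329.1, 199.2, 373.5, 233.7] 570
side square 0.67 [293.3, 215.2, 318.2, 242.3] 380
square (array([ 0.49740265, -0.08186487,  0.50791637]), np.float64(0.1775006471864709)) [(array([ 0.4980771 , -0.08120585,  0.50941451]), np.float64(0.15251355085556384)), (array([ 0.49488494, -0.08351881,  0.53957366]), np.float64(0.15503875968992253))]
[np.int64(39), np.int64(67)]
key (array([ 0.51893534, -0.32106887,  0.57271058]), np.float64(0.43609331049696753)) [(array([ 0.51964285, -0.32200814,  0.82143956]), np.float64(0.5841685068795651)), (array([ 0.51843729, -0.32148416,  0.57205674]), np.float64(0.28554582210242585))]
top rail_left 0.6 [201.4, 178.7, 236.2, 237.9] 453
top rail_right 0.93 [235.2, 183.9, 295.1, 214.6] 382
side rail_left 0.88 [278.3, 142.6, 319.7, 162.3] 390
side rail_right 0.75 [299.1, 155.7, 325.4, 192.8] 259
rails [(array([0.59793454, 0.26588712, 0.29155363]), np.float64(0.15120994113799868)), (array([0.59698533, 0.26537216, 0.2908451 ]), np.float64(0.1453822694650514))]
glue [[ 0.727 -0.006  0.   ]]
mug [[ 0.581 -0.476  0.   ]]
hammer [[ 0.396 -0.503  0.   ]]
```

```bash
cat >> h.py <<'E'
def draw(im,f,model,p,l,t,S,z=0,col=(255,255,0)):
    c,s=np.cos(p[2]),np.sin(p[2]);R=np.array([[c,-s,0],[s,c,0],[0,0,1]])
    for b in model:
        q=((proj(f,b@R.T+[p[0],p[1],z])-[l,t]+.5)*S-.5).astype(np.int32);n=len(b)//2
        for a in(q[:n],q[n:]): cv2.polylines(im,[a.reshape(-1,1,2)],True,col,1)
def crop(f,l,t,w,h,S): return cv2.resize(f["pixels"][t:t+h,l:l+w,::-1],None,fx=S,fy=S,interpolation=cv2.INTER_CUBIC)
E
python3 - <<'E'
from h import *
T,D=grab_frame("top"),grab_frame("side")
a=crop(T,195,165,200,80,4)
draw(a,T,SQUARE,(.4975,-.082,.51),195,165,4);draw(a,T,RAILS,(.597,.2655,.291),195,165,4)
b=crop(T,404,189,40,28,10);c=crop(D,300,261,40,28,10)
draw(b,T,KEY,(.519,-.321,.573),404,189,10);draw(c,D,KEY,(.519,-.321,.573),300,261,10)
cv2.imwrite("pics/c1.png",np.vstack([a,np.hstack([b,c])]))
E
```

```text
(no output)
```

View pics/c1.png

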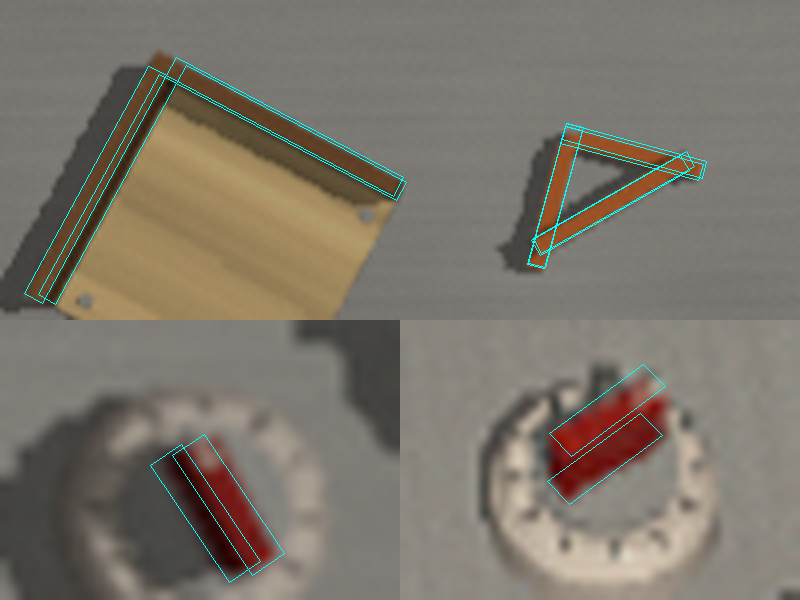

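The tray and square fits lie on their edges. The key fit is off by a few mm in the top view, at (427,207), because the shaded red face was missed. I'll refit it with a looser mask.

Run:
```python
from h import *
T,D=grab_frame("top"),grab_frame("side")
def m(f,uv):
    r,g,b=[f["pixels"][...,i].astype(int) for i in range(3)]
    return near((r>1.6*g+8)&(r>1.5*b+8),uv,13)
V=[(T,m(T,(426,207))),(D,m(D,(320,274)))]
print([v[1].sum() for v in V])
for v in(V,V[:1],V[1:]):print(fit(KEY,v,(.512,-.322,np.arange(0,1.,.25)),S=8))
# white timer centre from networks
for c,f in(("top",T),("side",D)):
    for d in regions_of(c,"timer_key"): print(c,d["p"],d["bbox"])
    print([(round(d["p"],2),d["location"],onplane(f,d["location"],.062).round(4)) for d in pinpoint(c,"key_grip")])
```

```text
[np.int64(61), np.int64(73)]
(array([ 0.51910907, -0.32143592,  0.53740861]), np.float64(0.29059441871810776))
(array([ 0.51773968, -0.321891  ,  0.41467673]), np.float64(0.3453897096281202))
(array([ 0.51937768, -0.32147461,  0.54918436]), np.float64(0.22464375523889357))
top 0.78 [414.5, 196.4, 430.9, 215.7]
top 0.6 [422.2, 243.4, 440.2, 258.3]
[(0.82, [433.6, 246.9], array([[ 0.3966, -0.3428,  0.062 ]])), (0.6, [423.7, 209.0], array([[ 0.5138, -0.315 ,  0.062 ]]))]
side 0.68 [272.8, 277.5, 289.4, 294.2]
side 0.54 [315.3, 267.2, 327.5, 281.1]
[(0.55, [285.6, 280.9], array([[ 0.3934, -0.3448,  0.062 ]])), (0.5, [324.2, 270.4], array([[ 0.5336, -0.3191,  0.062 ]]))]
```

```bash
python3 -m inch '1 8 -7 0 0 0 9;1 16 -14 0 0 0 18;1 20 -21 0 0 0 27;1 22 -28 0 0 0 36;1 24 -35 0 0 0 40;1 26 -42 0 0 0 45;1 26 -48 0 0 0 50;1 26 -54 0 0 0 54;1 26 -60 0 0 0 54;1 25 -66 0 0 0 54;1 24 -72 0 0 0 54;1 23.5 -78 0 0 0 54'; python3 -m inch '1 0 0 0 0 0 0'; python3 -c "
from h import *
s=telemetry.get_state();print(np.round(s['q'],3),np.round(s['eef_pos'],4),np.round(s['ee_rot'],3))"
```

```text
t: 3.35
eef_pos: [0.5304, -0.0634, 0.2269]
ee_rot: [-3.141, -0.0, -1.071]
force: [0.7, 0.5, -0.5]
width: 0.0876
t: 3.48
eef_pos: [0.5297, -0.067, 0.2271]
ee_rot: [-3.141, -0.001, -1.076]
force: [0.4, -1.0, -0.3]
width: 0.0875
[ 0.242  0.125 -0.298  0.    -1.146  1.824] [ 0.5297 -0.067   0.2271] [-3.141e+00 -1.000e-03 -1.076e+00]
```

```bash
python3 -m inch '1 -0.3 -6 -2 0 0 0;1 -0.6 -12 -4 0 0 0;1 -0.9 -18 -7 0 0 0;1 -1.2 -25.5 -10.5 0 0 0;1 -1.2 -25.5 -10.5 0 0 0;1 -1.2 -25.5 -10.5 0 0 0'
python3 - <<'E'
from h import *
s=telemetry.get_state();print(np.round(s['q'],3),np.round(s['eef_pos'],4))
T,D=grab_frame("top"),grab_frame("side")
a=crop(T,390,170,80,60,5);c=crop(D,290,240,60,60,5)
draw(a,T,KEY,(.518,-.3215,.5),390,170,5);draw(c,D,KEY,(.518,-.3215,.5),290,240,5)
cv2.imwrite("pics/c2.png",np.hstack([a,c]))
E
```

```text
t: 4.22
eef_pos: [0.5169, -0.3229, 0.1203]
ee_rot: [3.14, 0.001, -1.078]
force: [0.1, 1.4, -0.3]
width: 0.0876
[-0.238  0.34  -0.275 -0.    -0.958  2.302] [ 0.5169 -0.3229  0.1203]
```

View pics/c2.png

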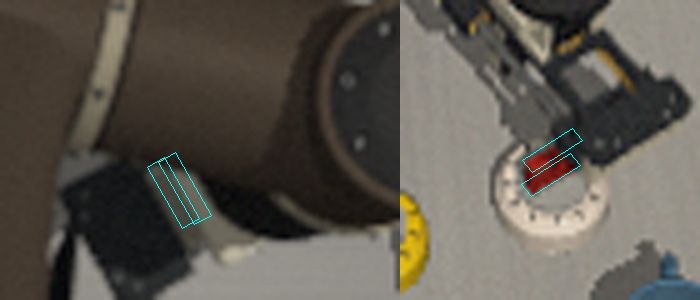

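The arm hides the key from above. From the side, the open jaws straddle the red wing near (550,165) in the crop, so I'll descend and close gently.

```bash
python3 -m inch '1 0.1 0.1 -3 0 0 0;1 0.1 0.1 -6 0 0 0;1 0.1 0.1 -7.2 0 0 0;1 0.1 0.1 -7.2 0 0 0;0 0.1 0.1 -7.2 0 0 0;0 0.1 0.1 -7.2 0 0 0;0 0.1 0.1 -7.2 0 0 0;0 0.1 0.1 -7.2 0 0 0;0 0.1 0.1 -7.2 0 0 0;0 0.1 0.1 -7.2 0 0 0' 8
```

```text
t: 5.58
eef_pos: [0.5189, -0.3206, 0.05]
ee_rot: [-3.141, -0.0, -1.076]
force: [0.2, 0.9, 0.6]
width: 0.0332
```

```bash
python3 -m inch '0 0 0 -0.2 0 0 0;0 0 0 -0.2 0 0 0;0 0 0 -0.2 0 0 0;0 0 0 -0.2 0 0 0'; python3 -c "
from h import *
s=telemetry.get_state();print(np.round(s['moment'],3))"
```

```text
t: 6.08
eef_pos: [0.5206, -0.3231, 0.0479]
ee_rot: [-3.14, -0.004, -1.076]
force: [5.1, -15.7, -11.3]
width: 0.0126
[-5.658 -1.834 -0.178]
```

```bash
python3 -m inch '0 0.02 -0.06 0 0 0 0;0 0.02 -0.06 0 0 0 0;0 0.02 -0.06 0 0 0 -5;0 0.02 -0.06 0 0 0 -13;0 0.02 -0.06 0 0 0 -21;0 0.02 -0.06 0 0 0 -29;0 0.02 -0.06 0 0 0 -37;0 0.02 -0.06 0 0 0 -40' 45; python3 -c "
from h import *
s=telemetry.get_state();print(np.round(s['moment'],3),np.round(s['q'],3))"
```

```text
t: 7.08
eef_pos: [0.5208, -0.3243, 0.0478]
ee_rot: [-3.14, -0.005, -1.776]
force: [1.2, -5.0, -2.8]
width: 0.0115
[-1.516 -0.229  0.052] [-0.236  0.424 -0.345  0.007 -0.8    1.596]
```

```bash
python3 -m inch '0 0 0 0 0 0 -8;0 0 0 0 0 0 -16;0 0 0 0 0 0 -24;0 0 0 0 0 0 -32;0 0 0 0 0 0 -40;0 0 0 0 0 0 -48;0 0 0 0 0 0 -56;0 0 0 0 0 0 -64;0 0 0 0 0 0 -72;0 0 0 0 0 0 -80;0 0 0 0 0 0 -86;0 0 0 0 0 0 -88'; python3 -c "
from h import *
s=telemetry.get_state();print(np.round(s['moment'],3),np.round(s['q'],3))"
```

```text
t: 8.57
eef_pos: [0.5194, -0.3253, 0.0478]
ee_rot: [-3.139, -0.007, 2.969]
force: [-4.2, -7.2, -0.1]
width: 0.0117
[-2.397  1.169  0.17 ] [-0.239  0.427 -0.338  0.005 -0.813  0.063]
```

```bash
python3 -m inch '0 -0.05 -0.05 0 0 0 -8;0 -0.05 -0.05 0 0 0 -16;0 -0.05 -0.05 0 0 0 -24;0 -0.05 -0.05 0 0 0 -32;0 -0.05 -0.05 0 0 0 -40;0 -0.05 -0.05 0 0 0 -48;0 -0.05 -0.05 0 0 0 -56;0 -0.05 -0.05 0 0 0 -64;0 -0.05 -0.05 0 0 0 -72;0 -0.05 -0.05 0 0 0 -80;0 -0.05 -0.05 0 0 0 -86;0 -0.05 -0.05 0 0 0 -87'; python3 -c "
from h import *
s=telemetry.get_state();print(np.round(s['moment'],3),np.round(s['q'],3))"
```

```text
t: 10.07
eef_pos: [0.5182, -0.3243, 0.0478]
ee_rot: [-3.137, -0.009, 1.45]
force: [-2.3, 8.5, 4.9]
width: 0.0119
[2.712 0.511 0.105] [-0.245  0.426 -0.333 -0.011 -0.817 -1.439]
```

```bash
python3 -m inch '1 0 0 0 0 0 0;1 0 0 0 0 0 0;1 0 0 0 0 0 0;1 0 0 0 0 0 0;1 0 0 3 0 0 0;1 0 0 7 0 0 0;1 0 0 11 0 0 0;1 0 5 11 0 0 8;1 0 10 11 0 0 16;1 0 15 11 0 0 24;1 0 20 11 0 0 32;1 0 20 11 0 0 40'
python3 - <<'E'
from h import *
s=telemetry.get_state();print(np.round(s['q'],3),np.round(s['eef_pos'],4),np.round(s['ee_rot'],3))
T,D=grab_frame("top"),grab_frame("side")
b=crop(T,400,185,50,40,8);c=crop(D,295,255,50,40,8)
cv2.imwrite("pics/c3.png",np.hstack([b,c]))
def m(f,uv):
    r,g,b=[f["pixels"][...,i].astype(int) for i in range(3)]
    return near((r>1.6*g+8)&(r>1.5*b+8),uv,13)
V=[(T,m(T,(426,207))),(D,m(D,(320,274)))]
for v in(V,V[:1],V[1:]):print(fit(KEY,v,(.518,-.324,np.arange(-1.5,1.5,.5)),S=8))
E
```

```text
t: 11.58
eef_pos: [0.5183, -0.1216, 0.1582]
ee_rot: [-3.138, -0.008, 2.156]
force: [1.0, -0.2, 0.5]
width: 0.0878
[ 0.134  0.187 -0.389 -0.007 -1.002 -1.115] [ 0.5183 -0.1216  0.1582] [-3.138 -0.008  2.156]
(array([ 0.51989419, -0.32175554, -0.19821965]), np.float64(0.2945272575578752))
(array([ 0.52104341, -0.32082938, -0.32713601]), np.float64(0.38226086956521743))
(array([ 0.51975719, -0.32113287, -0.15219449]), np.float64(0.19492063492063494))
```

View pics/c3.png

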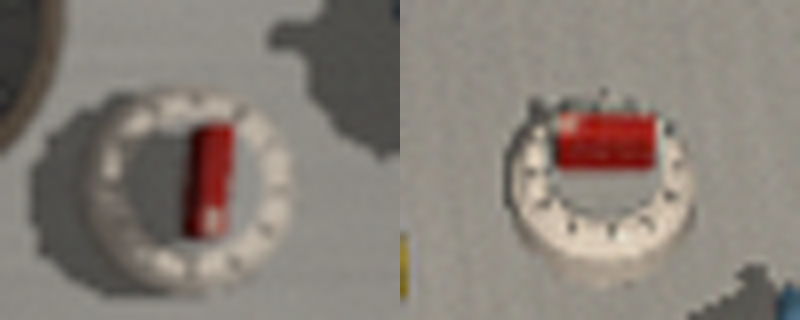

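The picture shows the wing's light end at (212,220), where it was previously at the top. The wing has turned about 3.75 rad, matching the tool's 215°. Now to the square.

```bash
cat >> h.py <<'E'
from scipy.spatial.transform import Rotation as Ro
def togo(x,y,z,yaw):
    s=telemetry.get_state();d=(np.array([x,y,z])-s["eef_pos"])*100
    A=Ro.from_euler("xyz",s["ee_rot"]);B=Ro.from_euler("xyz",[np.pi,0,yaw])
    print("togo cm",d.round(2),"deg",np.rad2deg((B*A.inv()).as_rotvec()).round(2))
E
python3 -c "
from h import *
togo(.4975,-.082,.10,.51-np.pi)"
```

```text
togo cm [-2.09  4.14 -5.8 ] deg [ 0.13 -0.57 85.94]
```

```bash
python3 -m inch '0.4 -1 2 0 0 0 9;0.4 -2.1 4.1 0 0 0 18;0.4 -2.1 4.1 0 0 0 27;0.4 -2.1 4.1 -1 0 0 36;0.4 -2.1 4.1 -2 0 0 45;0.4 -2.1 4.1 -3 0 -0.3 54;0.4 -2.1 4.1 -4 0 -0.3 63;0.4 -2.1 4.1 -5 0 -0.4 72;0.4 -2.1 4.1 -5.8 0.1 -0.5 80;0.4 -2.1 4.1 -5.8 0.1 -0.6 86;0.4 -2.1 4.1 -5.8 0.1 -0.6 86'
python3 - <<'E'
from h import *
togo(.4975,-.082,.007,.51-np.pi)
print(telemetry.get_state()["width"])
D=grab_frame("side");T=grab_frame("top")
a=crop(D,275,190,60,60,6);draw(a,D,SQUARE,(.4975,-.082,.51),275,190,6)
b=crop(T,310,185,70,60,6);draw(b,T,SQUARE,(.4975,-.082,.51),310,185,6)
cv2.imwrite("pics/c4.png",np.hstack([a,b]))
E
```

```text
t: 13.05
eef_pos: [0.4974, -0.0831, 0.0999]
ee_rot: [-3.141, 0.0, -2.635]
force: [1.1, 0.7, -0.3]
width: 0.0351
togo cm [ 0.01  0.11 -9.29] deg [0.01 0.03 0.21]
0.035061701188583906
```

View pics/c4.png

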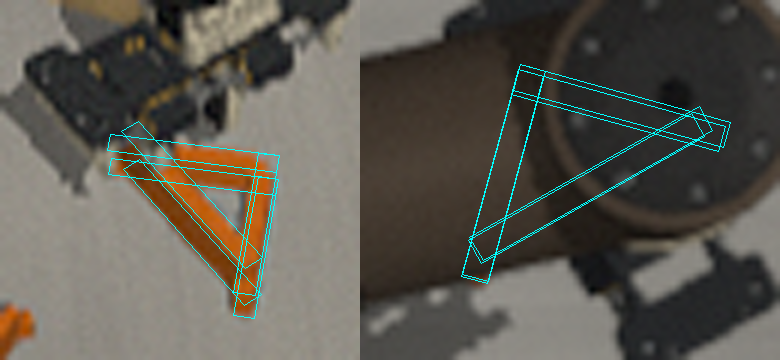

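The side crop shows the model within about 4 mm of the square, which is inside the ±10 mm jaw margin. Descending to grip.

```bash
python3 -m inch '0.4 0 0.1 -4 0 0 0;0.4 0 0.1 -6.5 0 0 0;0.4 0 0.1 -8 0 0 0;0.4 0 0.1 -9.2 0 0 0;0.4 0 0.1 -9.2 0 0 0;0 0 0.1 -9.2 0 0 0;0 0 0.1 -9.2 0 0 0;0 0 0.1 -9.2 0 0 0;0 0 0.1 -9.2 0 0 0;0 0 0.1 -9.2 0 0 0' 10; python3 -m inch '0 0 0 0 0 0 0;0 0 0 0 0 0 0;0 0 0 0 0 0 0' 55
```

```text
t: 14.4
eef_pos: [0.4977, -0.0818, 0.0086]
ee_rot: [-3.141, 0.001, -2.635]
force: [-2.2, 0.8, 6.2]
width: 0.0138
t: 14.78
eef_pos: [0.4976, -0.0818, 0.0086]
ee_rot: [-3.141, 0.001, -2.635]
force: [-1.0, 0.6, 2.2]
width: 0.0135
```

```bash
python3 -m inch '0 0 0 3 0 0 0;0 0 0 6 0 0 0;0 0 0 9 0 0 0;0 -0.3 4 10 0 0 -2;0 -0.6 9 10 0 0 -4;0 -0.9 14 10 0 0 -6;0 -1.2 19 10 0 0 -8;0 -1.5 24 10 0 0 -10;0 -1.8 29 10 0 0 -12;0 -1.9 31.2 10 0 0 -12.4;0 -1.9 31.2 10 0 0 -12.4;0 -1.9 31.2 10 0 0 -12.4'
python3 - <<'E'
from h import *
togo(.479,.230,.10,.291-np.pi)
s=telemetry.get_state();print(s["width"])
z=s["eef_pos"][2]-.0086;p=(s["eef_pos"][0],s["eef_pos"][1],s["ee_rot"][2]+np.pi)
D=grab_frame("side");T=grab_frame("top")
a=crop(D,250,110,100,100,4);draw(a,D,SQUARE,p,250,110,4,z);draw(a,D,RAILS,(.597,.2655,.291),250,110,4,0,(0,255,0))
b=crop(T,190,165,100,100,4);draw(b,T,SQUARE,p,190,165,4,z);draw(b,T,RAILS,(.597,.2655,.291),190,165,4,0,(0,255,0))
cv2.imwrite("pics/c5.png",np.hstack([a,b]))
E
```

```text
t: 16.27
eef_pos: [0.4781, 0.2295, 0.1081]
ee_rot: [-3.141, -0.0, -2.852]
force: [-0.0, -0.9, -2.5]
width: 0.0136
togo cm [ 0.09  0.05 -0.81] deg [0.06 0.   0.06]
0.013556358130070932
```

View pics/c5.png

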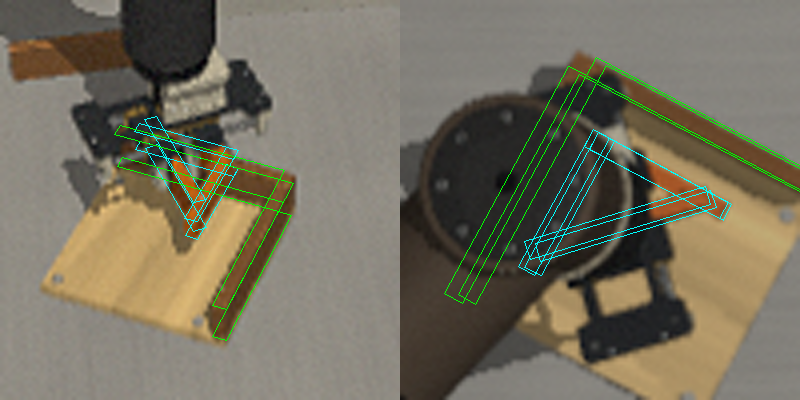

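The crop shows the gripped square matching its model over the tray floor, about 50 mm short of the corner. Lowering it now.

```bash
python3 -m inch '0 0.1 0.05 -3 0 0 0;0 0.1 0.05 -6 0 0 0;0 0.1 0.05 -8 0 0 0;0 0.1 0.05 -8.5 0 0 0;0 0.1 0.05 -8.8 0 0 0;0 0.1 0.05 -8.9 0 0 0;0 0.1 0.05 -8.9 0 0 0'; python3 -c "
from h import *
togo(.597-.0735*np.cos(.291),.2655-.0735*np.sin(.291),.0206,.291-np.pi);print(telemetry.get_state()['moment'])"
```

```text
t: 17.25
eef_pos: [0.4801, 0.2301, 0.0206]
ee_rot: [-3.141, 0.002, -2.852]
force: [-0.1, -0.8, 4.8]
width: 0.0138
togo cm [ 4.65  1.44 -0.  ] deg [-0.03  0.13  0.1 ]
[-0.66343493  0.09575576 -0.0175326 ]
```

```bash
python3 -m inch '0 0.8 0.25 -0.03 0 0 0;0 1.6 0.5 -0.03 0 0 0;0 2.4 0.75 -0.03 0 0 0;0 3.2 1.0 -0.03 0 0 0;0 3.6 1.12 -0.03 0 0 0;0 3.9 1.2 -0.03 0 0 0;0 4.1 1.27 -0.03 0 0 0;0 4.1 1.27 -0.03 0 0 0'; python3 -c "
from h import *
togo(.597-.0735*np.cos(.291),.2655-.0735*np.sin(.291),.0206,.291-np.pi);print(telemetry.get_state()['moment'])"
```

```text
t: 18.25
eef_pos: [0.522, 0.2431, 0.0207]
ee_rot: [-3.141, 0.003, -2.852]
force: [-0.3, -0.8, 5.8]
width: 0.0133
togo cm [ 0.46  0.14 -0.01] deg [-0.04  0.17  0.09]
[-0.32114041  0.13870855 -0.01958684]
```

```bash
python3 -m inch '0 0.15 0.05 -0.03 0 0 0;0 0.3 0.1 -0.03 0 0 0;0 0.4 0.12 -0.03 0 0 0;0 0.4 0.12 -0.03 0 0 0'; python3 -m inch '0 0.1 0.03 -0.02 0 0 0;0 0.2 0.06 -0.02 0 0 0;0 0.2 0.06 -0.02 0 0 0';  python3 -c "
from h import *
togo(.597-.0735*np.cos(.291),.2655-.0735*np.sin(.291),.0206,.291-np.pi);print(telemetry.get_state()['moment'])"
```

```text
t: 18.75
eef_pos: [0.5234, 0.2429, 0.0206]
ee_rot: [-3.14, -0.002, -2.852]
force: [-14.9, -2.0, 17.3]
width: 0.0138
t: 19.12
eef_pos: [0.5234, 0.2428, 0.0207]
ee_rot: [-3.14, -0.005, -2.852]
force: [-14.0, -0.1, 14.8]
width: 0.0137
togo cm [ 0.32  0.16 -0.01] deg [ 0.18 -0.25  0.1 ]
[0.17783189 4.43640797 0.19203603]
```

Contact with about 14 N against both rails. I'll probe the yaw to find the flush angle.

```bash
q(){ python3 -c "
from h import *
s=telemetry.get_state();c,n=np.cos(.291),np.sin(.291);p=np.array(s['eef_pos'])-[.597,.2655,0];f=s['force'];m=s['moment']
print('tray x,y mm',round((p[0]*c+p[1]*n)*1e3,2),round((-p[0]*n+p[1]*c)*1e3,2),'yaw',round(s['ee_rot'][2]+np.pi,4),'F',round(f[0]*c+f[1]*n,1),round(-f[0]*n+f[1]*c,1),round(f[2],1),'Mz',round(m[2],3))"; }
python3 -m inch '0 0.2 0.06 0 0 0 1;0 0.2 0.06 0 0 0 1;0 0.2 0.06 0 0 0 1'|tail -1; q
python3 -m inch '0 0.2 0.06 0 0 0 1;0 0.2 0.06 0 0 0 1;0 0.2 0.06 0 0 0 1'|tail -1; q
python3 -m inch '0 0.2 0.06 0 0 0 -1;0 0.2 0.06 0 0 0 -1;0 0.2 0.06 0 0 0 -1'|tail -1; q
python3 -m inch '0 0.2 0.06 0 0 0 -1;0 0.2 0.06 0 0 0 -1;0 0.2 0.06 0 0 0 -1'|tail -1; q
python3 -m inch '0 0.2 0.06 0 0 0 -1;0 0.2 0.06 0 0 0 -1;0 0.2 0.06 0 0 0 -1'|tail -1; q
```

```text
width: 0.0139
tray x,y mm -77.09 -0.68 yaw 0.3051 F -13.3 3.5 11.7 Mz -0.514
width: 0.0142
tray x,y mm -77.15 -0.64 yaw 0.3204 F -12.8 4.3 12.2 Mz -0.807
width: 0.0138
tray x,y mm -77.19 -0.58 yaw 0.302 F -14.0 3.7 12.9 Mz -0.204
width: 0.0135
tray x,y mm -77.19 -0.54 yaw 0.2849 F -13.6 3.6 12.4 Mz 0.441
width: 0.0136
tray x,y mm -77.3 -0.86 yaw 0.2685 F -12.6 2.8 13.3 Mz 0.703
```

```bash
cat > q.py <<'E'
from h import *
s=telemetry.get_state();c,n=np.cos(.291),np.sin(.291);p=np.array(s['eef_pos'])-[.597,.2655,0];f=s['force'];m=s['moment']
print('tray x,y,z mm',round((p[0]*c+p[1]*n)*1e3,2),round((-p[0]*n+p[1]*c)*1e3,2),round(p[2]*1e3,2),'rot',np.round(s['ee_rot'],4),'F',round(f[0]*c+f[1]*n,1),round(-f[0]*n+f[1]*c,1),round(f[2],1),'Mz',round(m[2],3))
E
python3 -m inch '0 0.17 0.11 0 0 0 0.8;0 0.17 0.11 0 0 0 1.5;0 0.17 0.11 0 0 0 1.5'|tail -1; python3 q.py
python3 -m inch '0 0.32 0.15 0 0 0 0;0 0.32 0.15 0 0 0 0;0 0.32 0.15 0 0 0 0'|tail -1; python3 q.py
```

```text
width: 0.0139
tray x,y,z mm -77.34 -0.93 21.29 rot [-3.138  -0.0253 -2.8476] F -11.2 -0.3 12.5 Mz -0.228
width: 0.014
tray x,y,z mm -77.35 -0.98 21.36 rot [-3.137  -0.031  -2.8487] F -17.1 2.9 16.8 Mz -0.164
```

The tool has pitched back about 1.8° from compliance building up over repeated calls. I'll back off a little, level it and push in one call.

```bash
python3 -c "
from h import *
togo(.5234,.2428,.0206,.2945-np.pi)"
python3 -m inch '0 -0.1 -0.03 0 0 0 0;0 -0.1 -0.03 0 0 0 0'|tail -1; python3 q.py;python3 -c "
from h import *
togo(.5234,.2428,.0206,.2945-np.pi)"
```

```text
togo cm [ 0.02  0.04 -0.08] deg [ 0.76 -1.63  0.09]
width: 0.0135
tray x,y,z mm -78.01 -0.76 21.99 rot [-3.1374 -0.0302 -2.8484] F -4.1 1.0 8.6 Mz -0.041
togo cm [ 0.09  0.04 -0.14] deg [ 0.73 -1.59  0.07]
```

```bash
python3 -m inch '0 0 0 -0.07 0.4 -0.8 0;0 0 0 -0.14 0.73 -1.6 0;0 0 0 -0.14 0.73 -1.6 0'|tail -1; python3 q.py
python3 -c "
from h import *
togo(.5234,.2428,.0206,.2945-np.pi)"
```

```text
width: 0.0139
tray x,y,z mm -77.86 -0.72 20.59 rot [ 3.1415e+00  1.1000e-03 -2.8481e+00] F 0.4 -0.1 0.8 Mz -0.039
togo cm [0.08 0.03 0.  ] deg [-0.02  0.06  0.06]
```

```bash
python3 -m inch '0 0 0 -0.08 0 0 0;0 0 0 -0.08 0 0 0;0 0.15 0.06 -0.08 0 -0.1 0;0 0.3 0.1 -0.08 0.1 -0.3 0;0 0.42 0.15 -0.08 0.15 -0.4 0;0 0.42 0.15 -0.08 0.15 -0.4 0;0 0.42 0.15 -0.08 0.15 -0.4 0'|tail -1; python3 q.py
python3 - <<'E'
from h import *
s=telemetry.get_state();print(s["t"])
p=(.597-.0768*np.cos(.2945),.2655-.0768*np.sin(.2945)-.001,.2945)
D=grab_frame("side");T=grab_frame("top")
a=crop(D,265,125,70,70,6);b=crop(T,200,165,110,105,4)
b=crop(T,205,170,70,70,6)
cv2.imwrite("pics/c6.png",np.hstack([a[:420,:400],b[:420,:400]]))
E
python3 q.py
```

```text
width: 0.0135
tray x,y,z mm -76.92 -0.91 20.49 rot [-3.1408e+00  2.9000e-03 -2.8485e+00] F -18.0 5.3 23.0 Mz -0.157
23.25
tray x,y,z mm -76.93 -0.92 20.51 rot [-3.1408e+00  2.9000e-03 -2.8485e+00] F -17.8 5.2 24.6 Mz -0.089
```

View pics/c6.png

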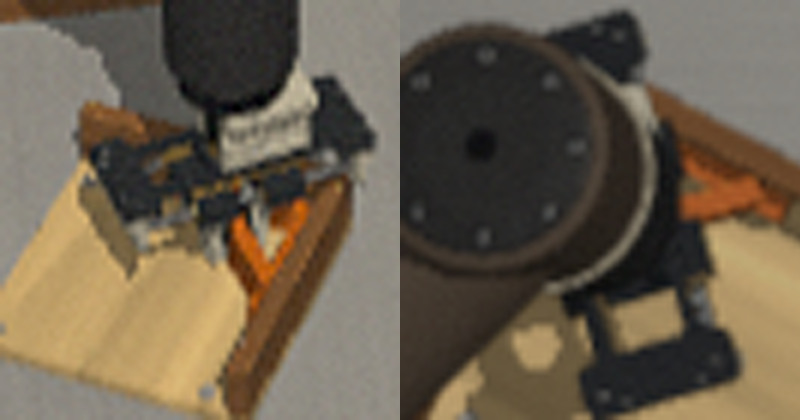

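The right-hand leg lies along the right rail, but the left leg is hidden by the gripper. To check that both faces touch, I'll load the square sideways both ways. If it's seated it shouldn't move.

```bash
python3 -m inch '0 0.22 0.3 -0.05 0.1 -0.3 0;0 0.22 0.3 -0.05 0.1 -0.3 0;0 0.22 0.3 -0.05 0.1 -0.3 0'|tail -1; python3 q.py
python3 -m inch '0 0.34 -0.08 -0.05 0.1 -0.3 0;0 0.34 -0.08 -0.05 0.1 -0.3 0;0 0.34 -0.08 -0.05 0.1 -0.3 0'|tail -1; python3 q.py
```

```text
width: 0.0137
tray x,y,z mm -77.0 -0.6 20.5 rot [-3.1382e+00  3.0000e-03 -2.8490e+00] F -12.3 -3.8 20.0 Mz 0.006
width: 0.0136
tray x,y,z mm -76.75 -1.4 20.51 rot [-3.139   0.0046 -2.85  ] F -16.7 10.3 20.4 Mz -0.284
```

```bash
python3 -m inch '0 0.2 0.12 -0.03 0 0 0;0 0.4 0.24 -0.03 0 -0.2 0;0 0.46 0.25 -0.03 0 -0.2 0;0 0.46 0.25 -0.03 0 -0.2 0;0 0.46 0.25 -0.03 0 -0.2 0' 60|tail -1; python3 q.py; python3 -c "
from h import *
togo(.5234,.2428,.0206,.2945-np.pi)"
```

```text
width: 0.014
tray x,y,z mm -76.86 -1.29 20.48 rot [-3.1361e+00 -4.0000e-04 -2.8514e+00] F -23.3 4.0 25.0 Mz -0.229
togo cm [-0.03  0.06  0.01] deg [0.31 0.07 0.25]
```

The square holds at about 23 N along the bisector with both rails loaded. The tool is level to 0.3° and z matches lying flat on the floor, so I'm handing in.

```bash
python3 -c "
from station import arm
arm.job_done()"; python3 q.py
```

```text
the job is handed in; nothing more can be done
the job is handed in; nothing more can be done
```

The key is wound and the larger orange square is in the corner, still gripped and pressed; I handed the job in at about 25 s of the 64 s. I couldn't confirm by eye that the left face is seated.

- **Timer key:** I turned the white timer's red key clockwise about 215° (3.75 rad) in one grip, with no regripping. A picture afterwards agreed, with the wing's light end now on the opposite side.
- **Square:** I gripped it by its cross bar with 60 N, laid it on the tray floor and pushed it tip-first into the corner.
- **Last reading:** The push was about 23 N along the bisector and 25 N down. That works out to roughly 14 N on the left rail and 19 N on the right if rail friction is ignored. The tool was level to about 0.3°, and its height matched the square lying flat.
- **Seating check:** When I loaded the square about 2 mm sideways each way, the tool moved less than 1 mm, so it looks held by both rails.

**Doubts:**
- **Corner position:** The tool stopped about 3.4 mm short of where the camera-fitted corner put it. I took this as measurement error.
- **Left face:** The gripper hid the left leg in the last picture, so that contact is known only from the forces. The right leg could be seen along its rail.
- **Yaw:** The flush angle is known only to about 0.3–0.5°, and about 0.2 N m of twist remained.
- **Tilt:** During the first push the tool tipped back about 1.8°. I levelled it and pressed the square down again before the final push.

I didn't touch the glue bottle, spare rail, hammer, mug, small square or yellow timer, though I took no final picture of them.

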